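# Park the model slide of a plaster-model trimmer

## Task

The cast has been trimmed and the machine is off: run the model slide back from the disc to its park stop, the clamped block with the index line on the rail. Press the rubber brake pad in the middle of the slide with a fingertip to free its friction hold, keep it pressed while you push the slide along the rail until it rests against the stop, then let the pad up so the brake holds it there. Grasp nothing, do not touch the cast or shift the stop, and leave the other things on the bench alone.

Things in the scene. Friction and masses are not known exactly. Their poses are not given: they have to be found in the camera images.
- trimmer: White wet model trimmer, fixed. Origin: on the bench under the middle (in x) of its table; z up, y along the guide rail TOWARDS the abrasive disc. Disc, housing and motor: local y over 110 mm, x -145 to +125, up to 323 mm above the bench. Grey table: top 105 mm above the bench, x -95 to +95, y -213 to +122 mm. Steel T-rail: 26 mm wide, top 123 mm above the bench, along y at local x = +58 mm.
- slide (a joint): Position of the model slide along the rail, m: 0 is nearest to the disc, it grows as the slide moves away from the disc (local -y of the trimmer), 0.20 at most. While the brake holds, it takes about 18 to 27 N to drag it; with the pad pressed it runs with about 1.5 to 3 N.
- brake_pad (a joint): Travel of the brake pad, m: about 0 (to -0.0005) is up, brake on; grows as it is pressed straight down, 0.008 at the bottom. The resistance rises from nothing to about 7 N over the first 3.5 mm, where the brake lets go, and stays near 8 N to the bottom (5 to 7 mm is a good press); the brake grips again when the pad comes up. The pad travels with the slide.
- park_stop (a joint): Position of the park stop along the rail, m: grows away from the disc. It is clamped (over 40 N to shift it) and must stay where it is.
- pad_top (a point): Middle of the upper face of the black rubber brake pad amid the slide's saddle; moves with the pad; 155.5 mm above the bench when up. The face is 30 mm across the rail and 36 mm along it, between two raised lips (4 mm wide, 4 mm high) across its two ends. The pad stands 12 mm proud of the saddle (46 mm across, 56 mm along the rail, the pad in its middle). Axes as the trimmer's.
- slide_face (a point): Middle of the end face of the saddle that looks away from the disc (towards the park stop), 28 mm along the rail from the pad's middle, 133 mm above the bench. Axes as the trimmer's.
- stop_face (a point): Middle of the park stop's face that the slide comes to rest against, 133 mm above the bench. The park stop: a steel block 40 mm across, 14 mm along the rail, top 143.5 mm above the bench, one dark index line across its top, a black thumbscrew at its side; on the slide's side away from the disc. Parked: slide_face and stop_face coincide. Axes as the trimmer's.
- cast: Plaster cast of an upper jaw, 64 x 56 mm, 29 mm high, held in the slide's holder over the table beside the saddle; its middle is 78 mm from the pad's middle, across the rail (local -x) and 13 mm towards the disc; its teeth reach 141 mm above the bench. Moves with the slide. Origin: middle of its underside.
- bowl: Green mixing bowl, 124 mm across, 68 mm high, loose on the bench, origin at its underside. Bystander.
- spare_cast: A second plaster cast, 64 x 56 x 29 mm, loose on the bench, origin at its underside. Bystander.
- jar: White jar with a screw cap, 64 mm across, 85 mm high, loose on the bench, origin at its underside. Bystander.
- spatula: Plaster spatula, 200 mm long, lying on the bench. Bystander.

How it is judged:
By the outcome, as a careful person would: the job done as asked, in the order asked, and still so for the second after the job is handed in, with the robot touching nothing.
It also fails if it takes over 42 s, if anything falls off the work surface, if the arm or the gripper's body presses on something with over 40 N, if the wrist force passes 120 N, or if a joint passes its speed limit or range.

## Robot

A 6-joint arm with a two-finger parallel gripper is mounted at the origin on the work surface. World frame = base frame: x ahead of the robot, y to its left, z up, the work surface at z = 0. Lengths are in mm, angles in rad, forces in N, time in s.
With the tool pointing down it reaches from about 350 to 775 mm from the base axis. Payload 7.3 kg.
Tool frame: the origin (TCP) lies on the centre line of the jaws, within the pads' length; the fingertips stand 22 mm ahead of it and the grasp point (between the pads) lies 3 mm ahead of it; z points along the fingers, y is the direction in which the jaws open and shut (so a half turn about z gives the same grasp; the last joint's range is limited). The gripper opens to 92 mm and grips with 3 to 60 N. Pads are 19 mm wide; open, the fingers measure 130 mm over their backs; the gripper's body (75 mm by 190 mm) begins 47 mm behind the grasp point.
Start: joints at [1.111, 0.342, 1.524, -0, 1.275, -0.146], TCP at [162.039, 499.386, 248.741] pointing down, gripper open.
Joint ranges: [-2.53, 2.53], [-0.77, 2.02], [0.04, 2.7], [-1, 4.14], [0.28, 2.66], [-3.11, 3.11]. Speed limits (rad/s): [2.57, 2.57, 3.14, 3.14, 3.14, 3.14].

## Interface

Orientations are given as [roll, pitch, yaw] about the fixed x, y, z axes, in that order (R = Rz(yaw) Ry(pitch) Rx(roll)).
In Python, from plant import get_obs, capture, close_job gives the robot as it stands.
- The arm moves only by the tool carry_out, never from a script. Its arguments are lists of equal length, an entry for each row: "xyz": the shift along the tool's x, y, z scaled (see below), a list of three; "dr": the turn, a rotation vector about the tool's x, y, z scaled (see below), a list of three. A call has 1 to 8 rows; each row shifts and turns the commanded pose from where the row before left it, along the tool's axes as they then stand; what a row does not reach is not made up. The controller multiplies each number of a shift by 0.06 m and each number of a turn by 8 degrees. A row lasts 1/8 s, in which the tool goes at most 62.5 mm and 10.7 degrees, less where a joint would pass 70% of its speed; a pose out of reach is approached as far as the arm can. A call with a number of a shift or a turn outside -1 to 1 is refused whole. A call with a gripper value outside its range is refused whole. "gripper" is the gripper's target within -1 to 1 (fully open at 1, half-way at 0, shut at -1), set as the call begins (left out, the last holds). The fingers move at their own pace and stop on an object; the grip force is fixed at half the most. Time passes only in rows, so rows that do not move let the fingers close. It gives the time, the measured TCP pose, the force and the opening at its end, in the units of the state.
- get_obs(): the state, without advancing time (a new reading comes with each control period).
- capture(name): name is "scene" or "top" or "wrist"; returns a dict with "image" (400x640x3 uint8, blue, green, red), "fx", "fy", "cx", "cy" (pixels), "D" ([k1, k2, p1, p2, k3] as OpenCV has them; the pictures are not rectified), "pose" (4x4, takes a point from camera to world coordinates). Camera axes: x right, y up, looking along -z (the intrinsics and any distortion apply to the point x, -y, -z); pixel columns grow to the right and rows downward; lengths in mm; the calibration is good to about 2 mm. A picture is of the moment at which its call begins. There is no depth.
- close_job(): hands the job in, once; it reports no verdict.
The state is a dict: "time": time; "joint_positions": joint angles; "dq": joint speeds; "tau": joint torques, N m; "tool_pos": TCP position; "tcp_rot": TCP orientation; "contact_force": force on the tool from outside, world axes, zero at the start; "moment": the same for the moment, N m; "grip_width": finger opening in mm.
Only numpy, scipy, OpenCV 4.12 (cv2) and the standard library are available. Lean on these libraries where they do the work, as an engineer would, in place of code of your own. Each camera call takes 0.05 s, during which the arm holds its last target.

## Working session

There is one attempt and no reset: what is moved stays moved. The work goes in short steps, Python scripts to look and compute and a tool call to move; the robot and the scene stay as the last step left them, time stands still between calls to the robot, and variables do not carry over. Pictures are saved under pics/ and viewed, and the job is handed in when it is done.

Besides the shell and the picture viewer there is one more tool, called after "Call:" as name(argument=value, ...), one argument or row to a line, values as JSON. carry_out: Moves the arm, as the interface text tells. Shifts and turns lie within -1 to 1; 1 stands for 0.06 m of shift or 8 degrees of turn. Its arguments: {"type":"object","properties":{"xyz":{"type":"array"},"dr":{"type":"array"},"gripper":{"type":"number"}},"required":["xyz","dr"]}

```bash
mkdir -p pics
cat > h.py <<'E'
import numpy as np,cv2
from plant import get_obs,capture
def K(c): return np.array([[c['fx'],0,c['cx']],[0,c['fy'],c['cy']],[0,0,1.]])
def ray(c,u,v):
    p=cv2.undistortPoints(np.array([[[u,v]]],float),K(c),np.array(c['D'],float))[0,0]
    P=np.array(c['pose']); d=P[:3,:3]@np.array([p[0],-p[1],-1]); return P[:3,3],d
def onz(c,u,v,z):
    o,d=ray(c,u,v); return o+d*(z-o[2])/d[2]
def proj(c,X):
    P=np.linalg.inv(np.array(c['pose'])); X=np.atleast_2d(X)@P[:3,:3].T+P[:3,3]
    X=X*[1,-1,-1]; return cv2.projectPoints(X,np.zeros(3),np.zeros(3),K(c),np.array(c['D'],float))[0][:,0]
E
python3 - <<'E'
from h import *
import pickle
o=get_obs();print(o)
for n in ['scene','top','wrist']:
    c=capture(n);cv2.imwrite(f'pics/{n}0.png',c['image']);pickle.dump(c,open(n+'.pkl','wb'));print(n,np.round(c['pose'],3).tolist(),c['fx'],c['D'])
E
```

```text
{'time': 0.0, 'joint_positions': array([ 1.11100211e+00,  3.42732350e-01,  1.52504024e+00, -1.51894616e-05,
        1.27539538e+00, -1.46013286e-01]), 'dq': array([-0.0009723 ,  0.00038926, -0.00059212, -0.00114668,  0.00022236,
       -0.00100584]), 'tau': array([ 1.07210446e-03, -4.31241131e+01, -2.44225788e+01,  7.18824542e-02,
        5.58572123e-02, -1.28434071e-04]), 'tool_pos': array([161.86249103, 499.02181513, 248.03183638]), 'tcp_rot': array([-3.14003199e+00, -2.14830760e-04,  2.82781599e+00]), 'contact_force': array([-0.33738723,  0.01784869,  0.22120691]), 'moment': array([-0.00813916, -0.00826934, -0.07217391]), 'grip_width': 91.77794988771446}
scene [[0.814, -0.341, 0.471, 924.342], [0.581, 0.493, -0.648, -712.925], [-0.011, 0.801, 0.599, 605.947], [0.0, 0.0, 0.0, 1.0]] 373.87876399178054 [-0.08073306  0.          0.          0.          0.        ]
top [[-0.022, 0.998, -0.057, 477.414], [-0.999, -0.02, 0.028, -156.741], [0.027, 0.058, 0.998, 964.302], [0.0, 0.0, 0.0, 1.0]] 373.27077606918715 [-0.07911599  0.          0.          0.          0.        ]
wrist [[0.308, -0.905, -0.293, 81.526], [0.951, 0.293, 0.096, 525.322], [-0.001, -0.309, 0.951, 384.501], [0.0, 0.0, 0.0, 1.0]] 349.9893524144045 [-0.00502737  0.          0.          0.          0.        ]
```

View pics/scene0.png

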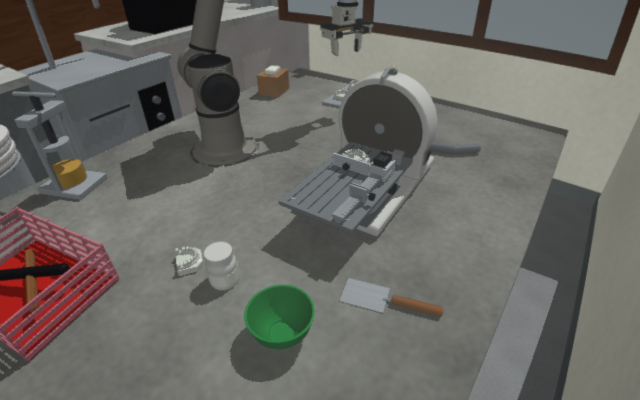

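View pics/top0.png

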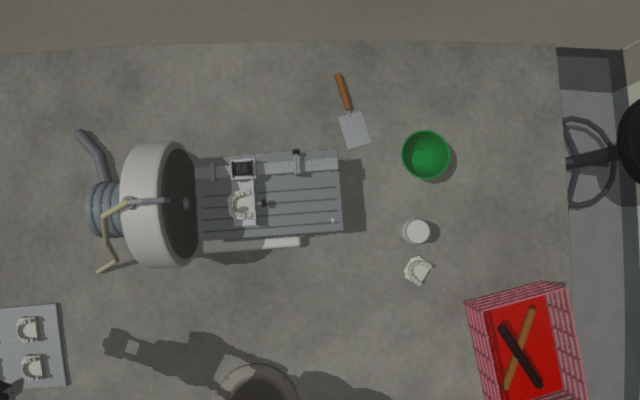

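View pics/wrist0.png

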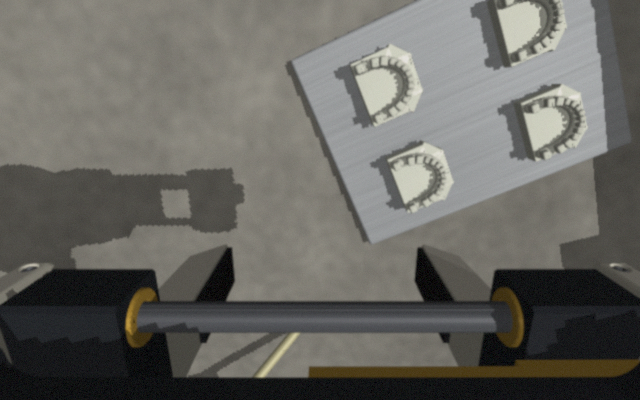

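The scene view shows the trimmer. In the top view the disc is at the left (world +y), the pad is near (242,168) and the stop near (297,162). I'll enlarge both.

Run:
```python
import cv2
i=cv2.imread('pics/top0.png')[140:250,190:350];cv2.imwrite('pics/topc.png',cv2.resize(i,None,fx=5,fy=5,interpolation=cv2.INTER_CUBIC))
i=cv2.imread('pics/scene0.png')[130:240,280:440];cv2.imwrite('pics/scenec.png',cv2.resize(i,None,fx=5,fy=5,interpolation=cv2.INTER_CUBIC))
```

```text
(no output)
```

View pics/topc.png

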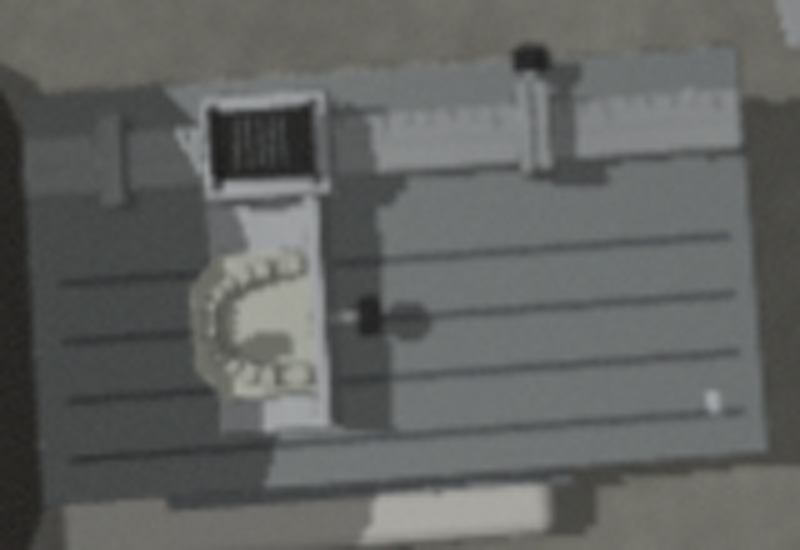

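View pics/scenec.png

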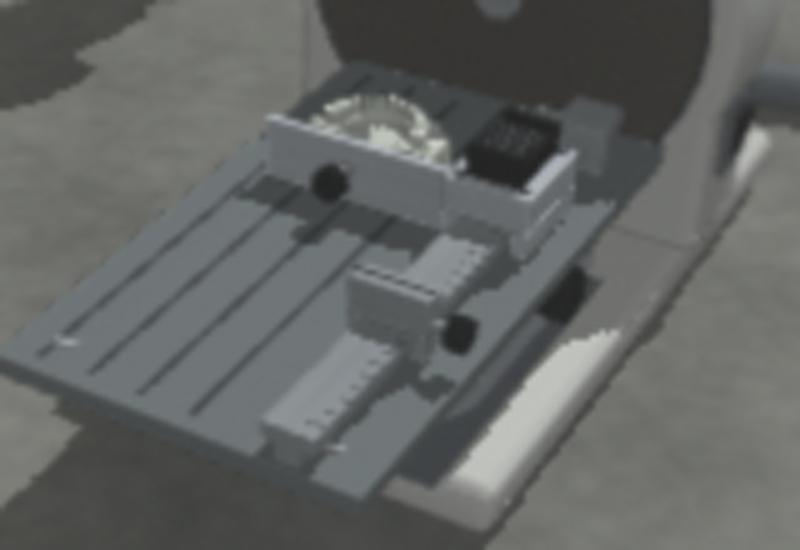

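```bash
cat > m.py <<'E'
from h import *
import pickle
c=pickle.load(open('top.pkl','rb')); s=pickle.load(open('scene.pkl','rb'))
T=lambda x,y:((x+.5)/5-.5+190,(y+.5)/5-.5+140)
S=lambda x,y:((x+.5)/5-.5+280,(y+.5)/5-.5+130)
for n,f,cc,p,z in [('tabR_top',T,c,(737,50),105),('tabR_bot',T,c,(767,450),105),('pad',T,c,(264,145),157),('saddle',T,c,(266,143),143.5),('stopC',T,c,(535,120),143.5),('stopface0',T,c,(522,80),143.5),('stopface1',T,c,(527,170),143.5),('railEnd+',T,c,(738,90),123),('railEnd-',T,c,(741,150),123),('slot L',T,c,(65,400),105),('slot R',T,c,(738,352),105),
 ('S tabR near',S,s,(362,497),105),('S tabL',S,s,(5,358),105),('S pad',S,s,(515,148),155.5),
 ('S stop fl',S,s,(347,270),143.5),('S stop fr',S,s,(432,302),143.5),('S stop br',S,s,(443,290),143.5),('S stop bl',S,s,(362,262),143.5)]:
    print(n,np.round(onz(cc,*f(*p),z),1))
E
python3 m.py
```

```text
tabR_top [ 631.7 -213.6  105. ]
tabR_bot [ 445.9 -223.   105. ]
pad [584.5  -3.5 157. ]
saddle [587.2  -1.8 143.5]
stopC [ 595.1 -120.8  143.5]
stopface0 [ 613.  -115.4  143.5]
stopface1 [ 572.9 -116.9  143.5]
railEnd+ [ 610.1 -212.4  123. ]
railEnd- [ 582.6 -213.1  123. ]
slot L [475.5  99.2 105. ]
slot R [ 491.3 -210.7  105. ]
S tabR near [ 634.  -209.6  105. ]
S tabL [ 451.5 -220.1  105. ]
S pad [589.5  -3.5 155.5]
S stop fl [ 570.  -121.8  143.5]
S stop fr [ 613.3 -121.9  143.5]
S stop br [ 612.7 -111.2  143.5]
S stop bl [ 572.  -112.6  143.5]
```

The stop face comes out near (593,-114) and the pad centre near (587,-3), with the rail turned about 2.9°. That makes the travel about 83 mm. I'll go over the housing at height with the gripper shut, then turn so the wrist camera looks from the side away from the disc.

Call:
carry_out(
  xyz=[
    [0, 0, -0.9],
    [0, 0, -0.9],
    [0, 0, -0.9],
    [0, 0, -0.7],
    [-0.4, -0.24, 0],
    [-0.77, -0.48, 0],
    [-0.77, -0.48, 0],
    [-0.77, -0.48, 0],
  ],
  dr=[
    [0, 0, 0],
    [0, 0, 0],
    [0, 0, 0],
    [0, 0, 0],
    [0, 0, 0],
    [0, 0, 0],
    [0, 0, 0],
    [0, 0, 0],
  ],
  gripper=-1,
)

```text
time: 1.15
tool_pos: [286.3, 351.9, 452.5]
tcp_rot: [-3.141, -0.0, 2.828]
contact_force: [1.2, 0.4, -0.0]
grip_width: 16.4
```

Call:
carry_out(
  xyz=[
    [-0.77, -0.48, 0],
    [-0.77, -0.48, 0],
    [-0.77, -0.48, 0],
    [-0.77, -0.48, 0],
    [-0.77, -0.48, 0],
    [-0.77, -0.48, 0],
    [-0.77, -0.48, 0],
    [-0.77, -0.48, 0],
  ],
  dr=[
    [0, 0, 0],
    [0, 0, 0],
    [0, 0, 0],
    [0, 0, 0],
    [0, 0, 0],
    [0, 0, 0],
    [0, 0, 0],
    [0, 0, 0],
  ],
)

```text
time: 2.15
tool_pos: [566.9, 18.5, 452.4]
tcp_rot: [3.141, -0.0, 2.828]
contact_force: [0.5, -0.3, 0.1]
grip_width: 0.4
```

Call:
carry_out(
  xyz=[
    [0, 0, 0],
    [0, 0, 0],
    [0, 0, 0],
    [0, 0, 0],
    [0, 0, 0],
    [0, 0, 0],
    [0, 0, 0],
    [0, 0, 0],
  ],
  dr=[
    [0, 0, 1],
    [0, 0, 1],
    [0, 0, 1],
    [0, 0, 1],
    [0, 0, 1],
    [0, 0, 1],
    [0, 0, 1],
    [0, 0, 1],
  ],
)

```text
time: 3.15
tool_pos: [566.0, 20.1, 452.3]
tcp_rot: [-3.141, -0.0, 1.706]
contact_force: [-0.2, 0.4, 0.5]
grip_width: 0.4
```

Call:
carry_out(
  xyz=[
    [0, 0, 0],
    [0, 0, 0],
    [0, 0, 0],
    [0, 0, 0],
    [0, 0, 0],
    [0, 0, 0],
    [0, 0, 0],
    [0, 0, 0],
  ],
  dr=[
    [0, 0, 1],
    [0, 0, 1],
    [0, 0, 1],
    [0, 0, 1],
    [0, 0, 1],
    [0, 0, 1],
    [0, 0, 1],
    [0, 0, 1],
  ],
)

```text
time: 4.15
tool_pos: [566.0, 20.1, 452.3]
tcp_rot: [-3.141, 0.001, 0.589]
contact_force: [0.2, 0.9, 0.2]
grip_width: 0.5
```

Call:
carry_out(
  xyz=[
    [0, 0, 0],
    [0, 0, 0],
    [0, 0, 0],
    [0, 0, 0],
    [0, 0, 0],
    [0, 0, 0],
    [0, 0, 0],
    [0, 0, 0],
  ],
  dr=[
    [0, 0, 1],
    [0, 0, 1],
    [0, 0, 1],
    [0, 0, 1],
    [0, 0, 1],
    [0, 0, 1],
    [0, 0, 1],
    [0, 0, 1],
  ],
)

```text
time: 5.15
tool_pos: [566.0, 20.1, 452.3]
tcp_rot: [3.141, 0.001, -0.528]
contact_force: [0.8, 0.1, -0.1]
grip_width: 0.6
```

Call:
carry_out(
  xyz=[
    [0, 0, 0],
    [0, 0, 0],
    [0, 0, 0],
    [0, 0, 0],
    [0, 0, 0],
    [0, 0, 0],
    [0, 0, 0],
  ],
  dr=[
    [0, 0, 1],
    [0, 0, 1],
    [0, 0, 1],
    [0, 0, 1],
    [0, 0, 1],
    [0, 0, 1],
    [0, 0, 0.9],
  ],
)

```text
time: 6.02
tool_pos: [566.0, 20.1, 452.3]
tcp_rot: [3.141, 0.0, -1.491]
contact_force: [-0.1, 0.1, -0.6]
grip_width: 0.2
```

Run:
```python
from h import *
import pickle
c=capture('wrist');cv2.imwrite('pics/w1.png',c['image']);pickle.dump(c,open('w1.pkl','wb'))
o=get_obs();print(o['joint_positions'],o['tool_pos'],o['tcp_rot'],o['contact_force'],o['time'])
print(proj(c,[[587,-3,155.5],[593,-114,143.5]]))
```

```text
[-9.99491613e-02  3.69286862e-01  9.39452593e-01  3.99067912e-05
  1.83374266e+00  2.96659197e+00] [565.96060416  20.03826394 452.32330571] [ 3.14072349e+00  1.92818694e-04 -1.49573454e+00] [ 0.07176515 -0.39390536 -0.22658997] 6.075
[[308.16328839 138.86418206]
 [309.78930141  41.46719387]]
```

View pics/w1.png

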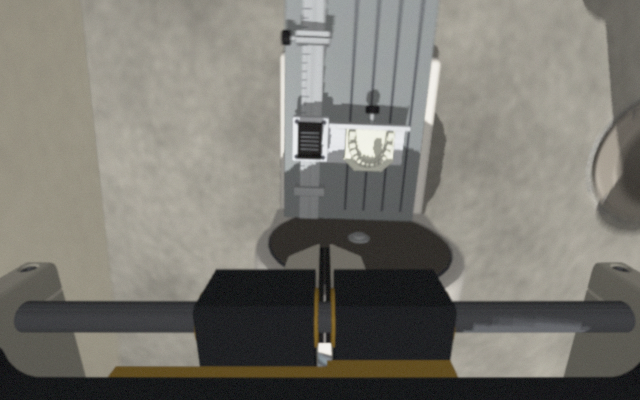

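Run:
```python
import cv2
i=cv2.imread('pics/w1.png')[20:210,270:420];cv2.imwrite('pics/w1c.png',cv2.resize(i,None,fx=4,fy=4,interpolation=cv2.INTER_CUBIC)[:600])
i=cv2.imread('pics/w1.png')[20:180,270:350];cv2.imwrite('pics/w1d.png',cv2.resize(i[:80],None,fx=7,fy=7,interpolation=cv2.INTER_CUBIC));cv2.imwrite('pics/w1e.png',cv2.resize(i[80:],None,fx=7,fy=7,interpolation=cv2.INTER_CUBIC))
```

```text
(no output)
```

View pics/w1d.png

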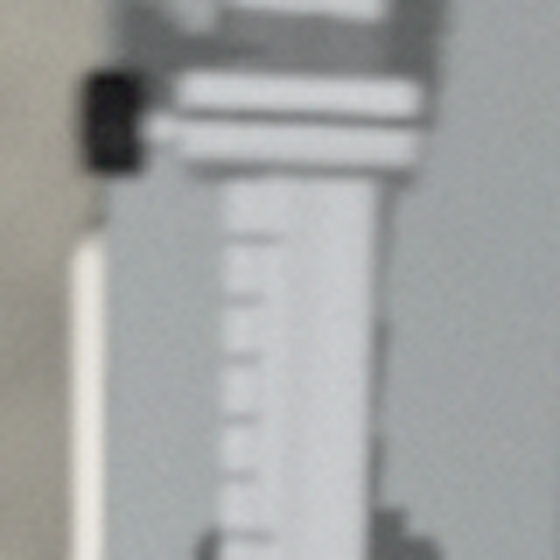

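View pics/w1e.png

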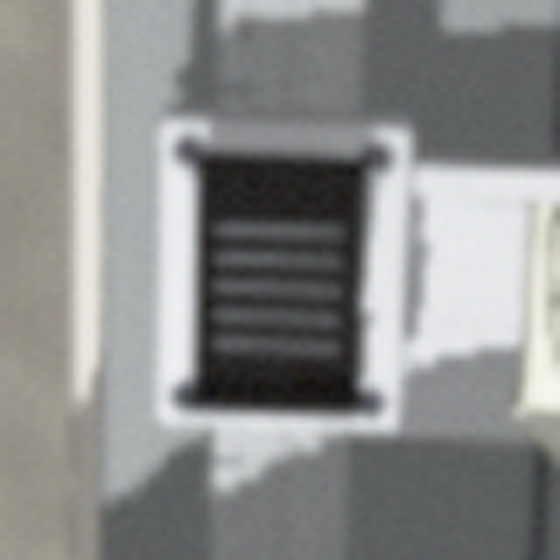

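Run:
```python
from h import *
import pickle
c=pickle.load(open('w1.pkl','rb'))
f=lambda x,y,b:(270+(x+.5)/7-.5,b+(y+.5)/7-.5)
for n,p,b,z in [('pad',(280,285),100,156),('padTop edge',(282,152),100,159.5),('pad bot',(278,408),100,159.5),('sad tl',(160,125),100,143.5),('sad tr',(408,128),100,143.5),('sad bl',(158,425),100,143.5),('sad br',(398,430),100,143.5),('st l',(180,160),20,143.5),('st r',(418,167),20,143.5),('st bl',(180,74),20,143.5),('st br',(420,82),20,143.5)]:
  print(n,np.round(onz(c,*f(*p,b),z),1))
print(c['pose'])
```

```text
pad [585.1  -1.5 156. ]
padTop edge [586.2 -24.6 159.5]
pad bot [583.9  19.7 159.5]
sad tl [608.6 -26.1 143.5]
sad tr [564.8 -29.1 143.5]
sad bl [606.1  27.7 143.5]
sad br [562.1  25.1 143.5]
st l [ 609.8 -111.6  143.5]
st r [ 570.2 -113.7  143.5]
st bl [ 610.5 -124.6  143.5]
st br [ 570.9 -126.6  143.5]
[[-9.96761405e-01  7.61544822e-02  2.58301544e-02  5.72526486e+02]
 [-8.04099198e-02 -9.47759469e-01 -3.08684682e-01 -6.38905667e+01]
 [ 9.73051282e-04 -3.09761978e-01  9.50813636e-01  5.88659730e+02]
 [ 0.00000000e+00  0.00000000e+00  0.00000000e+00  1.00000000e+00]]
```

Call:
carry_out(
  xyz=[
    [0, 0, 0],
    [0.43, -0.31, 0],
    [0, 0, 0.8],
    [0, 0, 0.9],
    [0, 0, 0.9],
    [0, 0, 0.9],
    [0, 0, 0.7],
    [0, 0, 0],
  ],
  dr=[
    [0, 0, 0.18],
    [0, 0, 0],
    [0, 0, 0],
    [0, 0, 0],
    [0, 0, 0],
    [0, 0, 0],
    [0, 0, 0],
    [0, 0, 0],
  ],
)

```text
time: 7.08
tool_pos: [584.2, -4.3, 197.6]
tcp_rot: [3.134, 0.002, -1.511]
contact_force: [0.2, 0.5, 1.3]
grip_width: 0.4
```

Run:
```python
from h import *
import pickle
for n in ['wrist','scene','top']:
    c=capture(n);pickle.dump(c,open(n+'2.pkl','wb'));i=c['image']
    if n=='scene': i=cv2.resize(i[110:230,320:460],None,fx=5,fy=5,interpolation=cv2.INTER_CUBIC)
    if n=='top': i=cv2.resize(i[120:230,190:350],None,fx=5,fy=5,interpolation=cv2.INTER_CUBIC)
    cv2.imwrite(f'pics/{n}2.png',i)
o=get_obs();print(o['joint_positions'],o['tool_pos'],o['tcp_rot'],o['contact_force'],o['time'])
```

```text
[-1.38501612e-01  4.91273717e-01  1.41889783e+00  8.52611597e-05
  1.22775474e+00  2.94341371e+00] [587.32836784  -4.70740768 202.93822698] [-3.13798222e+00 -6.43024629e-04 -1.51114868e+00] [-0.00680537 -1.05613938  1.29671126] 7.225
```

View pics/wrist2.png

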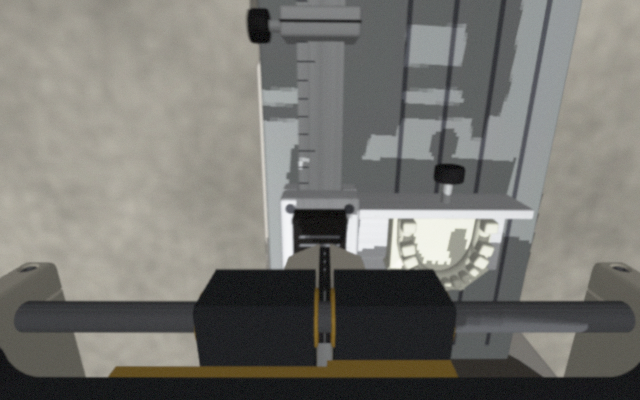

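View pics/scene2.png

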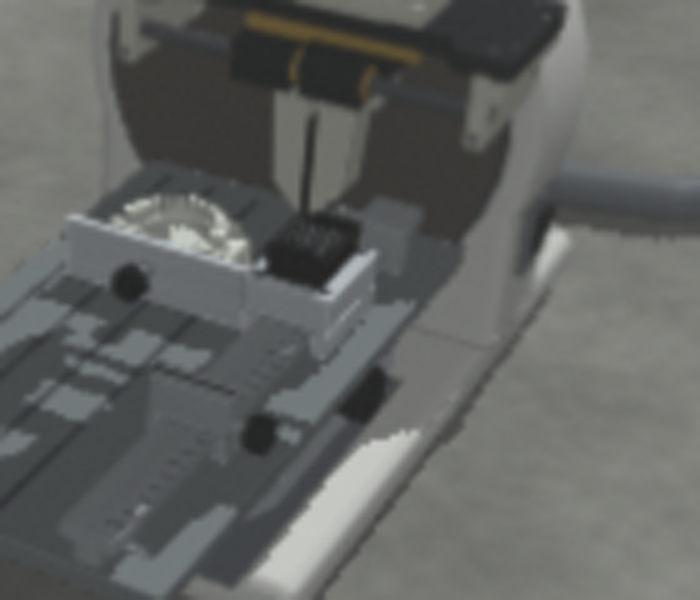

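The wrist view shows the fingers just above the pad. The stop-side lip is at about row 210, between corner posts at (291,209) and (350,209), and the stop's near edge is at row 38. I'll check those numbers.

Run:
```python
from h import *
import pickle
c=pickle.load(open('wrist2.pkl','rb'))
i=cv2.resize(c['image'][180:270,270:370],None,fx=6,fy=6,interpolation=cv2.INTER_CUBIC);cv2.imwrite('pics/w2c.png',i)
i=cv2.resize(c['image'][0:60,270:370],None,fx=6,fy=6,interpolation=cv2.INTER_CUBIC);cv2.imwrite('pics/w2d.png',i)
print(onz(c,321,209,159.5),onz(c,321,38,143.5), onz(c,321,237,155.5))
```

```text
[586.72658806 -27.65606425 159.5       ] [ 591.63852948 -111.8729957   143.5       ] [585.69771608  -9.8451252  155.5       ]
```

View pics/w2c.png

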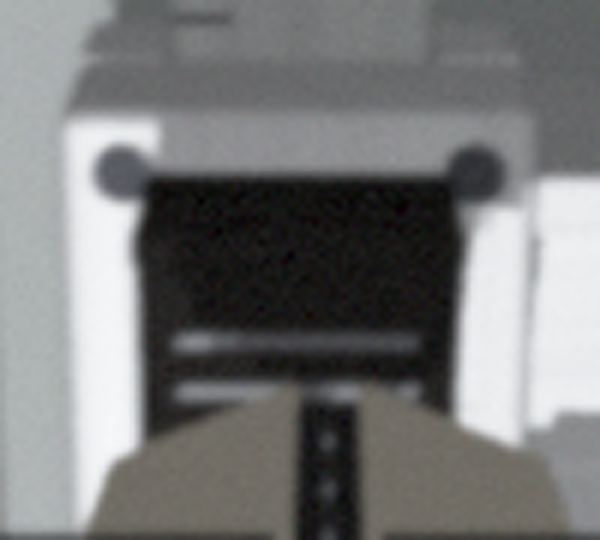

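View pics/w2d.png

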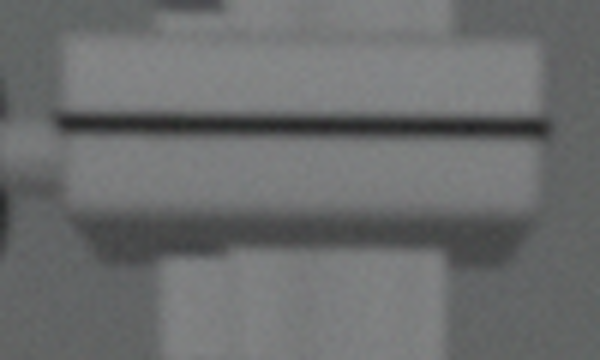

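Run:
```python
from h import *
import pickle
c=pickle.load(open('wrist2.pkl','rb'))
print(c['pose'][:3,3])
for v,z in [(198.6,143.5),(209.7,143.5),(220,159.5),(237,155.5),(245,155.5),(35.6,143.5)]: print(v,z,onz(c,321,v,z).round(1))
```

```text
[590.03752418 -88.54154524 333.86554355]
198.6 143.5 [586.8 -28.3 143.5]
209.7 143.5 [586.4 -21.6 143.5]
220 159.5 [586.4 -21.5 159.5]
237 155.5 [585.7  -9.8 155.5]
245 155.5 [585.4  -5.  155.5]
35.6 143.5 [ 591.7 -113.   143.5]
```

Call:
carry_out(
  xyz=[
    [0, 0, 0.1],
    [0, 0, 0.1],
    [0, 0, 0.07],
    [0, 0, 0.05],
    [0, 0, 0],
    [0, 0, 0],
  ],
  dr=[
    [0, 0, 0],
    [0, 0, 0],
    [0, 0, 0],
    [0, 0, 0],
    [0, 0, 0],
    [0, 0, 0],
  ],
)

```text
time: 7.98
tool_pos: [586.2, -4.6, 181.6]
tcp_rot: [-3.141, 0.0, -1.512]
contact_force: [0.4, -0.0, 0.9]
grip_width: 0.4
```

Call:
carry_out(
  xyz=[
    [0, 0, 0.05],
    [0, 0, 0.03],
    [0, 0, 0.02],
    [0, 0, 0.02],
    [0, 0, 0],
  ],
  dr=[
    [0, 0, 0],
    [0, 0, 0],
    [0, 0, 0],
    [0, 0, 0],
    [0, 0, 0],
  ],
)

```text
time: 8.6
tool_pos: [586.2, -4.6, 174.8]
tcp_rot: [-3.141, -0.0, -1.512]
contact_force: [-1.3, -0.5, 5.2]
grip_width: 0.4
```

Call:
carry_out(
  xyz=[
    [0, 0, 0.03],
    [0, 0, 0.03],
    [0, 0, 0],
    [0, 0, 0],
  ],
  dr=[
    [0, 0, 0],
    [0, 0, 0],
    [0, 0, 0],
    [0, 0, 0],
  ],
)

```text
time: 9.1
tool_pos: [586.2, -4.6, 171.6]
tcp_rot: [-3.141, -0.0, -1.512]
contact_force: [-1.5, 0.2, 7.9]
grip_width: 0.5
```

Call:
carry_out(
  xyz=[
    [0.05, 0, 0],
    [0.1, 0, 0],
    [0.12, 0, 0],
    [0.12, 0, 0],
    [0.1, 0, 0],
    [0.05, 0, 0],
    [0, 0, 0],
  ],
  dr=[
    [0, 0, 0],
    [0, 0, 0],
    [0, 0, 0],
    [0, 0, 0],
    [0, 0, 0],
    [0, 0, 0],
    [0, 0, 0],
  ],
)

```text
time: 9.98
tool_pos: [588.0, -37.2, 171.6]
tcp_rot: [-3.141, -0.0, -1.512]
contact_force: [-2.3, -0.0, 8.2]
grip_width: 0.5
```

Run:
```python
from h import *
import pickle
c=capture('wrist');pickle.dump(c,open('w3.pkl','wb'));cv2.imwrite('pics/w3.png',c['image'])
o=get_obs();print(o['tool_pos'],o['contact_force'],o['time'])
```

```text
[587.99642728 -37.23076323 171.63022503] [-2.61358975 -0.69890243  7.30514517] 10.025
```

View pics/w3.png

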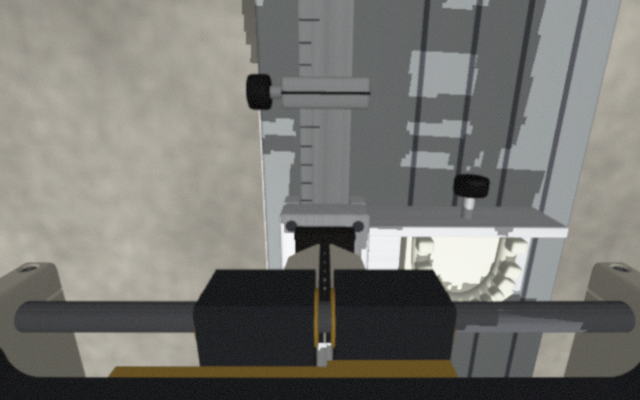

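The slide is following: the saddle edge is at about row 214 and the stop's near edge at about row 107. I'll measure the remaining gap.

Run:
```python
from h import *
import pickle
c=pickle.load(open('w3.pkl','rb'))
i=cv2.resize(c['image'][60:240,240:390],None,fx=3.3,fy=3.3,interpolation=cv2.INTER_CUBIC);cv2.imwrite('pics/w3c.png',i)
for v,z in [(214,143.5),(107,143.5)]: print(v,z,onz(c,325,v,z).round(1))
```

```text
214 143.5 [588.7 -61.5 143.5]
107 143.5 [ 591.8 -113.1  143.5]
```

View pics/w3c.png

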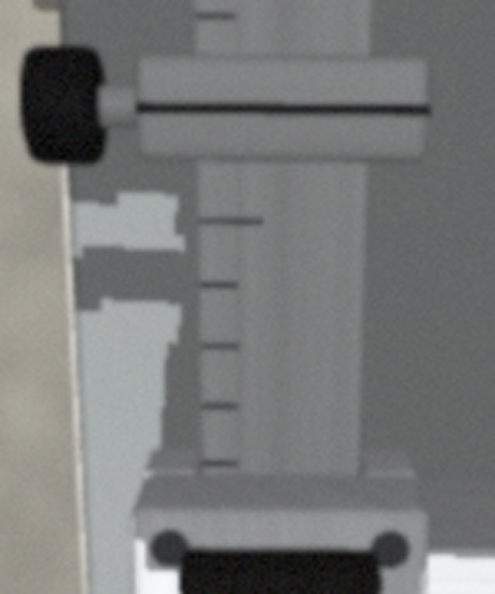

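Call:
carry_out(
  xyz=[
    [0.06, 0, 0],
    [0.12, 0, 0],
    [0.13, 0, 0],
    [0.13, 0, 0],
    [0.13, 0, 0],
    [0.1, 0, 0],
    [0.06, 0, 0],
    [0.02, 0, 0],
  ],
  dr=[
    [0, 0, 0],
    [0, 0, 0],
    [0, 0, 0],
    [0, 0, 0],
    [0, 0, 0],
    [0, 0, 0],
    [0, 0, 0],
    [0, 0, 0],
  ],
)

```text
time: 11.02
tool_pos: [590.4, -81.9, 171.5]
tcp_rot: [3.142, 0.0, -1.512]
contact_force: [-3.6, 2.2, 7.9]
grip_width: 0.2
```

Call:
carry_out(
  xyz=[
    [0.02, 0, 0],
    [0.02, 0, 0],
    [0.02, 0, 0],
    [0, 0, 0],
  ],
  dr=[
    [0, 0, 0],
    [0, 0, 0],
    [0, 0, 0],
    [0, 0, 0],
  ],
)

```text
time: 11.52
tool_pos: [590.6, -85.3, 171.5]
tcp_rot: [3.141, 0.0, -1.512]
contact_force: [-3.0, 0.8, 8.0]
grip_width: 0.5
```

Call:
carry_out(
  xyz=[
    [0.02, 0, 0],
    [0.02, 0, 0],
    [0, 0, 0],
  ],
  dr=[
    [0, 0, 0],
    [0, 0, 0],
    [0, 0, 0],
  ],
)

```text
time: 11.9
tool_pos: [590.7, -87.7, 171.5]
tcp_rot: [3.141, 0.0, -1.512]
contact_force: [-3.5, 0.5, 8.5]
grip_width: 0.4
```

Call:
carry_out(
  xyz=[
    [0.02, 0, 0],
    [0.02, 0, 0],
    [0, 0, 0],
  ],
  dr=[
    [0, 0, 0],
    [0, 0, 0],
    [0, 0, 0],
  ],
)

```text
time: 12.28
tool_pos: [591.0, -89.2, 171.5]
tcp_rot: [-3.141, 0.002, -1.512]
contact_force: [-2.8, 5.0, 7.6]
grip_width: 0.4
```

Run:
```python
from h import *
import pickle
c=capture('wrist');pickle.dump(c,open('w4.pkl','wb'))
i=cv2.resize(c['image'][150:290,240:390],None,fx=4,fy=4,interpolation=cv2.INTER_CUBIC);cv2.imwrite('pics/w4.png',i)
s=capture('scene');pickle.dump(s,open('s4.pkl','wb'))
i=cv2.resize(s['image'][110:230,320:460],None,fx=5,fy=5,interpolation=cv2.INTER_CUBIC);cv2.imwrite('pics/s4.png',i)
o=get_obs();print(o['tool_pos'],o['contact_force'],o['time'])
```

```text
[591.02636565 -89.17128224 171.49428343] [-2.56838356  3.65926002  8.23198359] 12.375
```

View pics/w4.png

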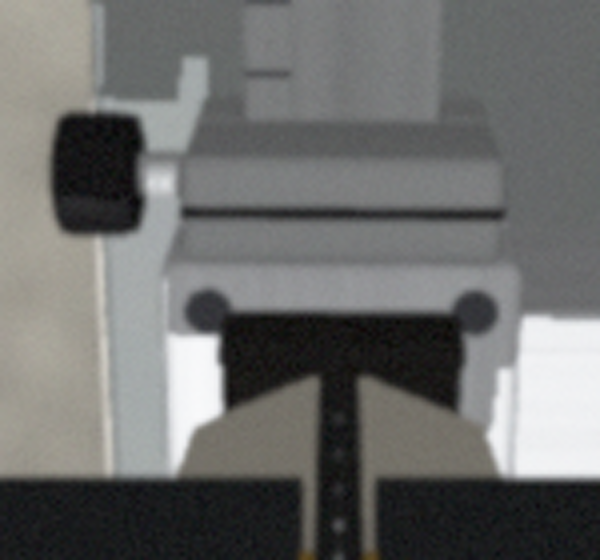

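View pics/s4.png

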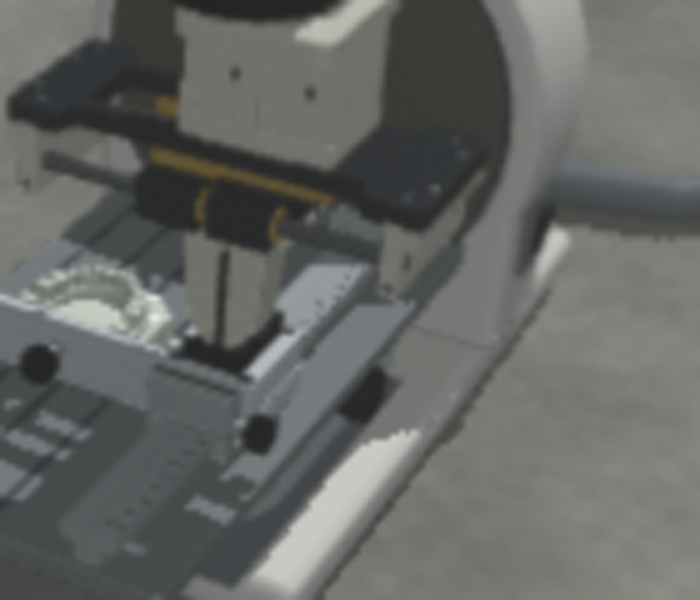

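The slide is against the stop with no visible gap, and the push reaction is 4–5 N. I'll add one small extra push to confirm, then lift straight up.

Call:
carry_out(
  xyz=[
    [0.02, 0, 0],
    [0, 0, 0],
    [0, 0, 0],
  ],
  dr=[
    [0, 0, 0],
    [0, 0, 0],
    [0, 0, 0],
  ],
)

```text
time: 12.75
tool_pos: [591.3, -90.2, 171.6]
tcp_rot: [-3.141, 0.002, -1.512]
contact_force: [-1.5, 3.9, 7.6]
grip_width: 0.2
```

The fingertip now slips on the pad at about 4 N, so the slide is stopped. Lifting.

Call:
carry_out(
  xyz=[
    [0, 0, -0.05],
    [0, 0, -0.05],
    [0, 0, -0.06],
    [0, 0, -0.2],
    [0, 0, -0.5],
    [0, 0, -0.7],
    [0, 0, 0],
    [0, 0, 0],
  ],
  dr=[
    [0, 0, 0],
    [0, 0, 0],
    [0, 0, 0],
    [0, 0, 0],
    [0, 0, 0],
    [0, 0, 0],
    [0, 0, 0],
    [0, 0, 0],
  ],
)

```text
time: 13.75
tool_pos: [590.9, -91.5, 264.0]
tcp_rot: [3.141, 0.0, -1.512]
contact_force: [-0.9, -0.7, -0.3]
grip_width: 0.1
```

Run:
```python
from h import *
import pickle
c=capture('wrist');pickle.dump(c,open('w5.pkl','wb'))
i=cv2.resize(c['image'][100:250,250:400],None,fx=4,fy=4,interpolation=cv2.INTER_CUBIC);cv2.imwrite('pics/w5.png',i)
s=capture('scene');cv2.imwrite('pics/s5.png',s['image'])
o=get_obs();print(o['tool_pos'],o['contact_force'],o['time'])
```

```text
[590.67826967 -91.38254898 263.09059168] [-0.34475311 -0.06852687 -0.43644861] 13.85
```

View pics/w5.png

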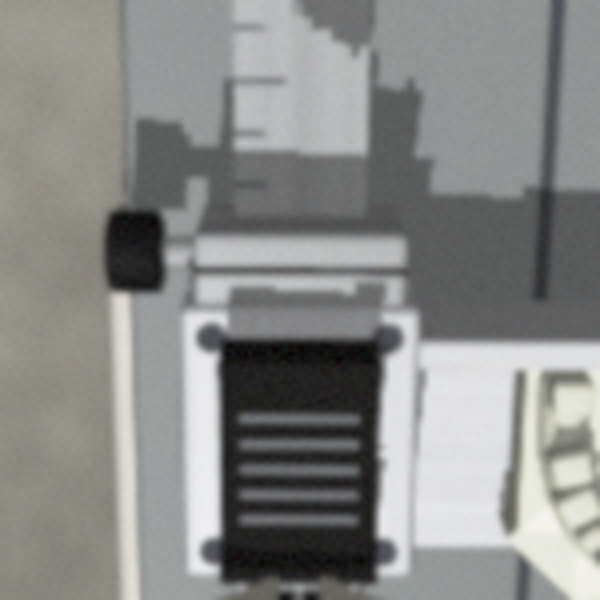

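View pics/s5.png

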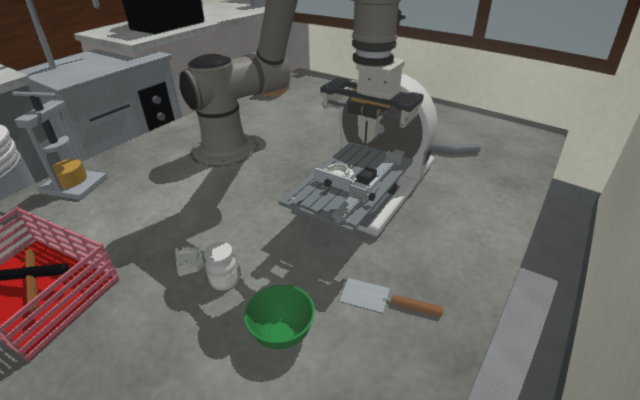

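Run:
```python
from h import *
import pickle
c=pickle.load(open('w5.pkl','rb'))
i=cv2.resize(c['image'][150:185,290:360],None,fx=11,fy=11,interpolation=cv2.INTER_CUBIC);cv2.imwrite('pics/w5c.png',i)
for v in [100+(r+.5)/4-.5 for r in (235,270,303,310)]: print(round(v,1),onz(c,325,v,143.5).round(1))
```

```text
158.4 [ 592.  -126.   143.5]
167.1 [ 591.6 -119.4  143.5]
175.4 [ 591.2 -113.1  143.5]
177.1 [ 591.1 -111.8  143.5]
```

View pics/w5c.png

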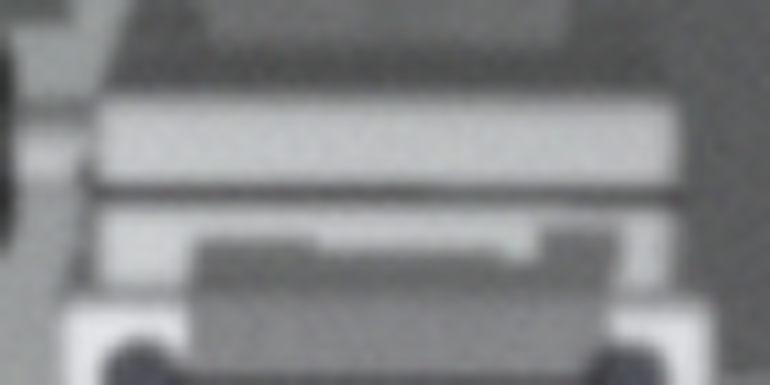

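Run:
```python
from h import *
import pickle
c4=pickle.load(open('w4.pkl','rb'));c5=pickle.load(open('w5.pkl','rb'))
for n,c,u0,k in[('4',c4,325,0),('5',c5,325,0)]:
    im=cv2.cvtColor(c['image'],cv2.COLOR_BGR2GRAY).astype(float)
    a,b=(302,306) if n=='5' else (300,320)
    r=range(185,222) if n=='4' else range(154,184)
    for v in r: print(n,v,im[v,a:b].mean().round(0),onz(c,(a+b)/2,v,143.5)[1].round(1),end=' | ')
    print()
```

```text
4 185 91.0 -128.0 | 4 186 92.0 -127.5 | 4 187 92.0 -127.0 | 4 188 96.0 -126.5 | 4 189 106.0 -126.0 | 4 190 116.0 -125.5 | 4 191 122.0 -125.0 | 4 192 125.0 -124.5 | 4 193 126.0 -124.0 | 4 194 126.0 -123.5 | 4 195 127.0 -123.0 | 4 196 126.0 -122.5 | 4 197 126.0 -121.9 | 4 198 125.0 -121.4 | 4 199 125.0 -120.9 | 4 200 120.0 -120.4 | 4 201 100.0 -119.9 | 4 202 63.0 -119.4 | 4 203 42.0 -118.8 | 4 204 69.0 -118.3 | 4 205 102.0 -117.8 | 4 206 119.0 -117.3 | 4 207 122.0 -116.8 | 4 208 123.0 -116.2 | 4 209 123.0 -115.7 | 4 210 123.0 -115.2 | 4 211 122.0 -114.7 | 4 212 121.0 -114.1 | 4 213 118.0 -113.6 | 4 214 114.0 -113.1 | 4 215 116.0 -112.5 | 4 216 130.0 -112.0 | 4 217 142.0 -111.5 | 4 218 145.0 -110.9 | 4 219 147.0 -110.4 | 4 220 148.0 -109.9 | 4 221 148.0 -109.3 | 
5 154 88.0 -128.4 | 5 155 83.0 -127.6 | 5 156 83.0 -126.9 | 5 157 90.0 -126.1 | 5 158 119.0 -125.4 | 5 159 156.0 -124.7 | 5 160 182.0 -123.9 | 5 161 193.0 -123.1 | 5 162 195.0 -122.4 | 5 163 196.0 -121.6 | 5 164 196.0 -120.9 | 5 165 189.0 -120.1 | 5 166 151.0 -119.4 | 5 167 105.0 -118.6 | 5 168 133.0 -117.8 | 5 169 176.0 -117.1 | 5 170 200.0 -116.3 | 5 171 205.0 -115.6 | 5 172 205.0 -114.8 | 5 173 204.0 -114.0 | 5 174 196.0 -113.2 | 5 175 178.0 -112.5 | 5 176 158.0 -111.7 | 5 177 169.0 -110.9 | 5 178 202.0 -110.2 | 5 179 218.0 -109.4 | 5 180 192.0 -108.6 | 5 181 142.0 -107.8 | 5 182 103.0 -107.0 | 5 183 86.0 -106.3 |
```

There is a faint dark line, 1 mm at most, between saddle and stop. I'll look straight down on the joint before handing in.

Call:
carry_out(
  xyz=[
    [-0.5, 0, 0],
    [-0.6, 0, 0],
    [0, 0, 0.5],
    [0, 0, 0.5],
    [0, 0, 0],
    [0, 0, 0],
    [0, 0, 0],
  ],
  dr=[
    [0, 0, 0],
    [0, 0, 0],
    [0, 0, 0],
    [0, 0, 0],
    [0, 0, 0],
    [0, 0, 0],
    [0, 0, 0],
  ],
)

```text
time: 14.72
tool_pos: [588.0, -25.8, 205.6]
tcp_rot: [-3.139, -0.0, -1.512]
contact_force: [-0.6, 0.3, 1.2]
grip_width: 0.1
```

Run:
```python
from h import *
import pickle
c=capture('wrist');pickle.dump(c,open('w6.pkl','wb'))
o=get_obs();print(o['tool_pos'],o['contact_force'],o['time'],c['pose'][:3,3])
v0=int(proj(c,[[590,-113,143.5]])[0,1]);print(v0)
i=cv2.resize(c['image'][max(0,v0-40):v0+40,260:390],None,fx=6,fy=6,interpolation=cv2.INTER_CUBIC);cv2.imwrite('pics/w6.png',i)
im=cv2.cvtColor(c['image'],cv2.COLOR_BGR2GRAY).astype(float)
for v in range(v0-36,v0+15): print(v,im[v,296:301].mean().round(0),im[v,315:325].mean().round(),onz(c,300,v,143.5)[1].round(1),end=' | ')
```

```text
[587.86853135 -25.77355408 205.47671944] [-0.0194829   0.47544535  0.24433366] 14.775 [ 592.34955507 -109.79579991  341.99722904]
82
46 98.0 120.0 -130.0 | 47 98.0 120.0 -129.5 | 48 98.0 120.0 -129.0 | 49 97.0 121.0 -128.5 | 50 99.0 122.0 -128.0 | 51 97.0 120.0 -127.6 | 52 98.0 121.0 -127.1 | 53 97.0 121.0 -126.6 | 54 98.0 120.0 -126.1 | 55 103.0 115.0 -125.6 | 56 111.0 112.0 -125.1 | 57 118.0 118.0 -124.6 | 58 122.0 123.0 -124.2 | 59 123.0 125.0 -123.7 | 60 123.0 125.0 -123.2 | 61 125.0 126.0 -122.7 | 62 125.0 125.0 -122.2 | 63 124.0 124.0 -121.7 | 64 123.0 124.0 -121.2 | 65 123.0 123.0 -120.7 | 66 118.0 120.0 -120.2 | 67 101.0 109.0 -119.7 | 68 67.0 80.0 -119.2 | 69 44.0 48.0 -118.7 | 70 66.0 62.0 -118.2 | 71 96.0 94.0 -117.7 | 72 114.0 114.0 -117.2 | 73 118.0 119.0 -116.7 | 74 118.0 119.0 -116.2 | 75 119.0 119.0 -115.7 | 76 117.0 119.0 -115.2 | 77 117.0 117.0 -114.7 | 78 117.0 118.0 -114.2 | 79 115.0 115.0 -113.7 | 80 112.0 111.0 -113.2 | 81 102.0 105.0 -112.7 | 82 96.0 98.0 -112.2 | 83 106.0 105.0 -111.7 | 84 126.0 123.0 -111.2 | 85 136.0 135.0 -110.7 | 86 142.0 140.0 -110.2 | 87 144.0 142.0 -109.6 | 88 141.0 142.0 -109.1 | 89 125.0 143.0 -108.6 | 90 101.0 143.0 -108.1 | 91 81.0 143.0 -107.6 | 92 68.0 143.0 -107.1 | 93 59.0 139.0 -106.5 | 94 56.0 122.0 -106.0 | 95 47.0 87.0 -105.5 | 96 36.0 44.0 -105.0 |
```

View pics/w6.png

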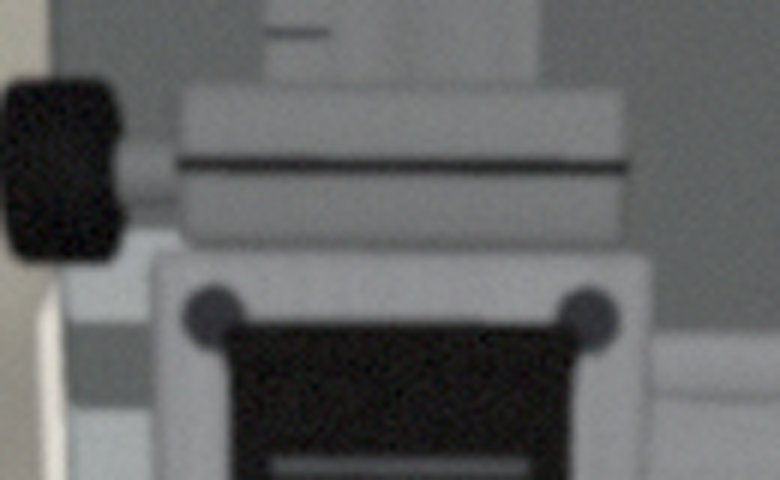

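The stop's far edge reads 6.75 mm from the index line, where the true value is 7. The saddle edge reads 7.3 mm on the other side. That fits small edge bevels with the faces in contact. I'll back off upward and hand in.

Call:
carry_out(
  xyz=[
    [0, 0, -0.5],
    [0, 0, -0.7],
    [0, 0, 0],
    [0, 0, 0],
    [0, 0, 0],
  ],
  dr=[
    [0, 0, 0],
    [0, 0, 0],
    [0, 0, 0],
    [0, 0, 0],
    [0, 0, 0],
  ],
)

```text
time: 15.4
tool_pos: [586.8, -25.5, 275.2]
tcp_rot: [3.14, 0.001, -1.512]
contact_force: [-0.6, 0.5, 0.6]
grip_width: 0.6
```

Run:
```python
from plant import *
o=get_obs();print(o['tool_pos'],o['contact_force'],o['time'])
print(close_job())
```

```text
[586.84786439 -25.48518575 275.21405867] [-0.61790621  0.48137971  0.60986273] 15.4
the job is handed in; nothing more can be done
None
```

The slide is parked against the stop, and I handed the job in at 15.4 s. With the gripper shut, I pressed the brake pad about 6 mm (about 8 N) with the fingertips. I pushed the slide about 85 mm along the rail, then lifted straight up so the brake could grip again.

- **Contact with the stop:** the push reaction rose from about 1 N to 4–5 N at the distance I had measured for the stop. On one more small push the fingertips slipped on the pad, so the slide had stopped.
- **Stop position:** its index line and faces stayed at the same place to within the camera error (about 1 mm).
- **Cast, brake and other things:** the arm did not go near the cast. I saw no change to the other things on the bench in the scene view after the lift. At the end the gripper was well clear with no contact force. I saw the pad clear of the fingers, but did not measure its height or test the brake.
- **One unclear check:** the last close-up showed a thin dark line where saddle and stop meet, at most about 0.5 mm. I took it to be the edge bevels, because the stop's free edge shows a similar offset. A gap of a few tenths of a millimetre can't be ruled out from the pictures.

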